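# Switch the drive's isolator off and bring out its lockout hasp

## Robot

A 7-joint arm with a two-finger parallel gripper is mounted at the origin on a cart in front of the work surface, level with it; the furniture and walls round the work are solid. World frame = base frame: x ahead of the robot, y to its left, z up, the work surface at z = 0. Lengths are in mm, angles in rad, forces in N, time in s.
With the tool pointing down it reaches from about 350 to 900 mm from the base axis. Payload 19.9 kg.
Tool frame: the origin (TCP) lies at the very end of the fingers, on their centre line; the grasp point (between the pads) lies behind it (manip.pinch_z is the x of the grasp point in the tool frame, in mm); x points along the fingers, z is the direction in which the jaws open and shut, and the axes are right-handed (so a half turn about x gives the same grasp; the last joint's range is limited). The gripper opens to 85 mm and grips with 20 to 120 N. Pads are 22 mm wide; open, the fingers measure 114 mm over their backs; the gripper's body (76 mm by 85 mm) begins 54 mm behind the grasp point. The pads swing forward as they close: fully open they stand 13 mm farther back than shut.
Start: joints at [-1.232, 0.417, -0.01, 1.614, 0.005, 1.111, -0.053], TCP at [231.697, 580.446, 231.26] pointing down, gripper open.
Joint ranges: [-2.81, 2.81], [-0.39, 2.02], [-1.27, 1.25], [0.06, 2.57], [-1.19, 4.33], [0.19, 2], [-2.82, 2.82]. Speed limits (rad/s): [1.89, 1.89, 2.39, 2.39, 3.01, 3.01, 3.01].

## Interface

Orientations are given as a rotation vector (axis times angle).
In Python, from rig import manip gives the robot as it stands.
- The arm moves only by the shell command python3 -m jog 'ROWS' [FORCE]. ROWS is JSON, a list of rows, each a list of 5 numbers: the shift along the tool's x, y, z in mm, then the turn about the tool's x in degrees, then the opening in per cent of the stroke, from 0 (shut) to 100 (fully open). A call has 1 to 5 rows; each row is the pose to reach, as a shift and turn from the pose commanded when the call began, along the tool's axes at that moment; what a row does not reach only later rows make up. A row lasts 1/8 s, in which the tool goes at most 62.5 mm and 10.7 degrees, less where a joint would pass 70% of its speed; a pose out of reach is approached as far as the arm can. A call with a gripper value outside its range is refused whole. The fingers move at their own pace and stop on an object; FORCE is the grip in N (left out, the last holds). Time passes only in rows, so rows that repeat a pose let the fingers close. It gives the time, the measured TCP pose, the force and the opening at its end, in the units of the state.
- manip.sense(): the state, without advancing time (a new reading comes with each control period).
- manip.capture(name): name is "scene" or "top"; returns a dict with "color" (384x512x3 uint8, red, green, blue), "K" (3x3 intrinsics, pixels), "origin" and "rotation" of the camera in the world. Camera axes: x right, y down, z forward; pixel columns grow to the right and rows downward; lengths in mm; the calibration is good to about 2 mm. A picture is of the moment at which its call begins. There is no depth.
- manip.hand_in(): hands the job in, once; it reports no verdict.
The state is a dict: "time_s": time; "joints": joint angles; "joint_vel": joint speeds; "tau": joint torques, N m; "tool_pos": TCP position; "ee_rot": TCP orientation; "force": force on the tool from outside, world axes, zero at the start; "ft_torque": the same for the moment, N m; "gripper_width": finger opening in mm.
Only numpy, scipy, OpenCV 4.12 (cv2) and the standard library are available. Lean on these libraries where they do the work, as an engineer would, in place of code of your own. Each camera call takes 0.05 s, during which the arm holds its last target.

## Task

The drive is to be locked out for service: on the larger of the two grey isolator boxes, turn the black bar handle anticlockwise (seen from above) from on to off, fully to its stop, and only then swing the flat steel lockout hasp clockwise all the way out over the box's front edge (towards the robot), so that its padlock hole stands clear of the box. Leave the smaller isolator switched on, let go, and leave handle and hasp where they are.

Things in the scene. Friction and masses are not known exactly. Their poses are not given: they have to be found in the camera images.
- isolator: The larger isolator: a grey switch box fixed to the worktop, 120 (x) x 160 (y) x 60 mm high. Origin at the centre of its underside; z up; its -x side is the front edge, over which the hasp comes out. On its top, at x 0, y +20 mm, turns the black bar handle; near the front edge, at x -42, y -18 mm, the steel hasp is pivoted. Two feet and a cable gland stand up to 20 mm out of its back (+x) side. Its place and yaw vary, and it may swap places with the smaller isolator.
- handle_grip (a point): On the axis of the larger isolator's handle, 34 mm above the box top: the place to grip. The handle is a black upright bar 20 mm thick, 86 mm long and 40 mm tall (its top 50 mm, its underside 10 mm above the box top) on a disc of 25 mm radius that fills the space below it, to 4 mm above the box top. The axes turn with the handle: x points along the bar to its long end (58 mm from the axis; the short end is 28 mm the other way), y across the bar, z up.
- handle (a joint): Angle of the larger isolator's handle about its upright axis, rad: 0 = on (long end towards the box's +x), growing anticlockwise seen from above to 1.5 = off, at the stop (long end towards the box's +y). Starts between 0 and 0.1. It stays where it is left; friction 0.12 N m, no spring.
- hasp_lug (a point): Middle of the round upright steel lug near the free end of the larger isolator's hasp, 12 mm in diameter and 38 mm tall (from 7 to 45 mm above the box top; this point is at 32 mm): pinch it, or push it. The hasp is a steel plate 22 mm wide and 63 mm long, 4 mm thick, its top 7 mm above the box top, with a 9 mm padlock hole between pivot and lug. The lug is 50 mm from the pivot. The axes turn with the hasp: x points from the pivot to the lug, z up.
- hasp_pivot (a point): On the upright axis about which the hasp swings, at the same height as the lug's point (32 mm above the box top); fixed in the box. The bare pivot ends 11 mm above the box top.
- hasp (a joint): Angle of the hasp about its pivot, rad: 0 = stowed, lying along the box's front edge with the lug towards the box's -y; growing clockwise seen from above to 1.5 = fully out, at the stop, lug towards the box's -x, beyond the front edge. Starts between 0 and 0.2. It stays where it is left; friction 0.04 N m, no spring.
- small_isolator: The smaller isolator, of another circuit, which stays on: a grey switch box fixed to the worktop, 80 (x) x 100 (y) x 45 mm high, origin at the centre of its underside, with a 36 mm long black bar handle (its top 76 mm above the worktop) and a fixed steel padlock eye on its top.
- small_handle (a joint): Angle of the smaller isolator's handle, rad: 0 = on, growing anticlockwise to 1.5 = off. Starts between 0 and 0.05 and is to be left on. It stays where it is left.

How it is judged:
By the outcome, as a careful person would: the job done as asked, in the order asked, and still so for the second after the job is handed in, with the robot touching nothing.
It also fails if it takes over 46 s, if anything falls off the work surface, if the arm or the gripper's body presses on something with over 40 N, if the wrist force passes 120 N, or if a joint passes its speed limit or range.

## Working session

There is one attempt and no reset: what is moved stays moved. The work goes in short steps, Python scripts to look and compute and a shell command to move; the robot and the scene stay as the last step left them, time stands still between calls to the robot, and variables do not carry over. Pictures are saved under pics/ and viewed, and the job is handed in when it is done.

```bash
mkdir -p pics; ls
python3 - <<'E'
from rig import manip
import cv2,numpy as np
s=manip.sense();print({k:np.round(v,3).tolist() for k,v in s.items()},manip.pinch_z)
for n in("scene","top"):
    c=manip.capture(n);cv2.imwrite(f"pics/{n}0.png",c["color"][:,:,::-1]);print(n,c["K"],c["origin"],c["rotation"])
    np.savez(f"pics/{n}0.npz",**c)
E
```

```text
pics
{'time_s': 0.0, 'joints': [-1.232, 0.418, -0.01, 1.614, 0.005, 1.111, -0.053], 'joint_vel': [-0.001, 0.001, -0.001, -0.0, -0.001, 0.001, 0.001], 'tau': [-0.002, -86.444, 0.678, -43.49, 0.019, 0.007, -0.0], 'tool_pos': [231.568, 580.134, 230.661], 'ee_rot': [-0.926, 1.366, 0.925], 'force': [0.568, -0.206, -1.011], 'ft_torque': [0.027, -0.06, -0.001], 'gripper_width': 85.096} -18.700000000000003
scene [[447.12305516   0.         248.65871873]
 [  0.         447.12305516 187.02909832]
 [  0.           0.           1.        ]] [ -23.69177506 -599.4574656   429.43520287] [-1.82657996  0.88285766 -0.54507369]
top [[423.91764405   0.         258.36538899]
 [  0.         423.91764405 186.04971927]
 [  0.           0.           1.        ]] [ 442.58883651 -108.21117772  943.31817753] [-2.11548495  2.14578827 -0.17736234]
```

View pics/top0.png

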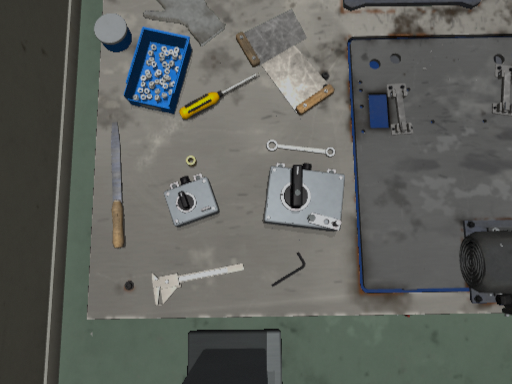

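View pics/scene0.png

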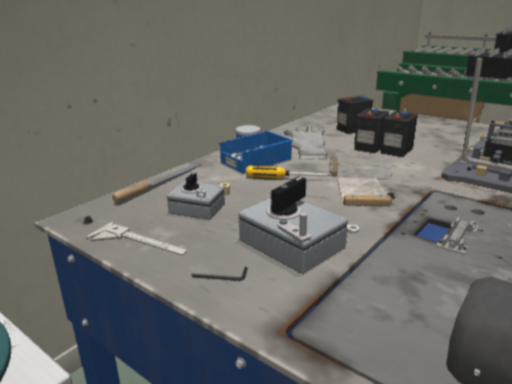

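The top view shows the large box near (304,198) and the small one near (190,200); the hasp is at the lower right of the large box. Next I enlarge it to pick corners.

```bash
cat > h.py <<'E'
import numpy as np,cv2
from scipy.spatial.transform import Rotation as R
def proj(c,P):
    Rm=R.from_rotvec(np.array(c["rotation"]).ravel()).as_matrix() if np.size(c["rotation"])==3 else c["rotation"]
    q=(np.atleast_2d(P)-c["origin"])@Rm   # world->cam
    return np.c_[q[:,0]/q[:,2]*c["K"][0,0]+c["K"][0,2],q[:,1]/q[:,2]*c["K"][1,1]+c["K"][1,2]]
def back(c,uv,z):
    Rm=R.from_rotvec(np.array(c["rotation"]).ravel()).as_matrix()
    d=Rm@(np.linalg.inv(c["K"])@np.array([uv[0],uv[1],1.]))
    return c["origin"]+d*(z-c["origin"][2])/d[2]
E
python3 - <<'E'
import cv2,numpy as np
from h import *
c=np.load("pics/top0.npz");im=c["color"][:,:,::-1]
cv2.imwrite("pics/topz.png",cv2.resize(im[150:240,250:360],None,fx=7,fy=6.6666,interpolation=cv2.INTER_CUBIC)[:600])
c2=np.load("pics/scene0.npz");im=c2["color"][:,:,::-1]
cv2.imwrite("pics/scz.png",cv2.resize(im[170:270,230:360],None,fx=6,fy=6,interpolation=cv2.INTER_CUBIC))
print(back(c,(304,198),60),back(c,(191,202),45))
E
```

```text
[ 567.47540319 -201.26102881   60.        ] [564.47062927  38.88574408  45.        ]
```

View pics/topz.png

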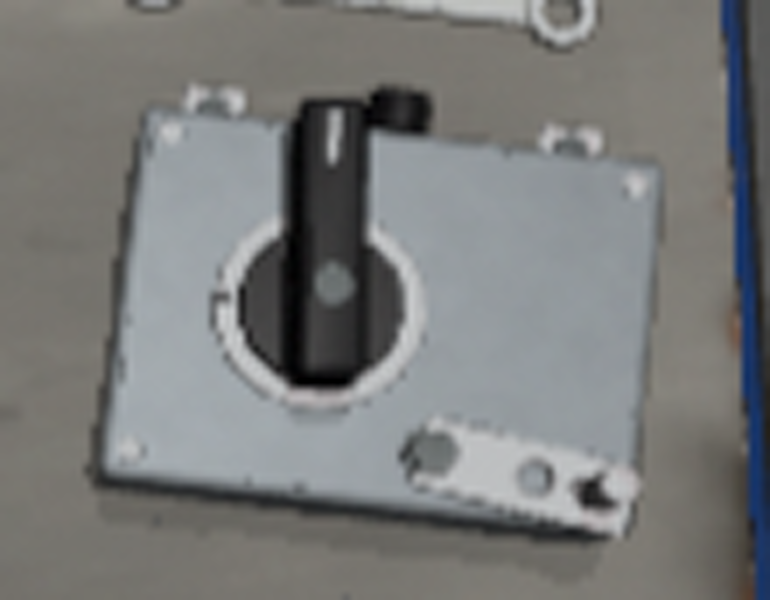

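View pics/scz.png

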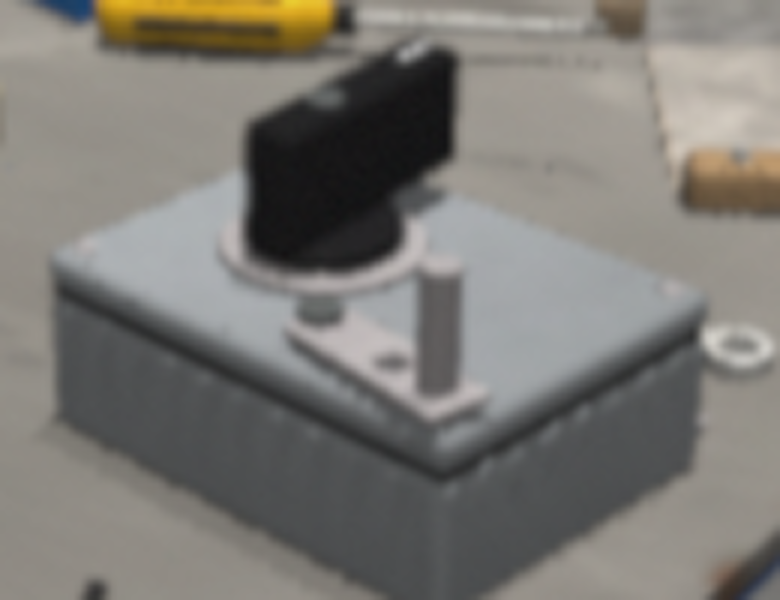

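The top zoom shows box corners at about (148,105), (660,165), (622,540) and (105,478). Handle cap is at (335,283) with its long end up, pivot at (433,453), hole at (535,478). The scene zoom shows the lug top at (440,258), pivot at (320,305), cap at (328,97), and corners at (55,265), (440,470), (705,300).

```bash
cat > fit.py <<'E'
from h import *
from scipy.optimize import least_squares
t=np.load("pics/top0.npz");s=np.load("pics/scene0.npz")
def T(u,v):return (250+(u+.5)/7-.5,150+(v+.5)/6.6666-.5)
def S(u,v):return (230+(u+.5)/6-.5,170+(v+.5)/6-.5)
def pts(p):
    x,y,a,h,k=p[:5]
    loc=dict(c1=(60,80,60),c2=(60,-80,60),c3=(-60,-80,60),c4=(-60,80,60),cap=(0,20,110),piv=(-42,-18,71))
    d=np.array([np.cos(-np.pi/2-k),np.sin(-np.pi/2-k)])
    loc['lug']=(-42+50*d[0],-18+50*d[1],105)
    loc['end']=(58*np.cos(h),20+58*np.sin(h),110)
    c,s_=np.cos(a),np.sin(a)
    return {n:np.array([x+c*q[0]-s_*q[1],y+s_*q[0]+c*q[1],q[2]]) for n,q in loc.items()}
ot=dict(c1=T(148,105),c2=T(660,165),c3=T(622,540),c4=T(105,478),cap=T(335,283),piv=T(433,453),end=T(334,102))
os=dict(c4=S(55,262),c3=S(440,468),c2=S(705,300),cap=S(328,97),piv=S(320,302),lug=S(440,258),end=S(428,48))
def res(p,full=False):
    P=pts(p);r=[]
    for cam,o,sh in((t,ot,p[5:7]),(s,os,p[7:9])):
        for n,uv in o.items(): r.append(proj(cam,P[n])[0]+sh-uv)
    if full:return np.array(r)
    return np.r_[np.ravel(r),p[5:]*.7]
if __name__=="__main__":
    f=least_squares(res,[567,-201,-.1,0,.1,0,0,0,0],loss='soft_l1')
    print(np.round(f.x,3));print(np.round(res(f.x,True),1).tolist())
    for n,q in pts(f.x).items():print(n,np.round(q,1))
    print('lugtop proj',(proj(t,pts(f.x)['lug'])[0]-[250,150])*[7,6.67])
E
python3 fit.py
python3 - <<'E'
from rig import manip
from h import *
r=R.from_rotvec(manip.sense()['ee_rot']).as_matrix();print(r.round(3))
E
```

```text
[ 5.68934e+02 -2.02275e+02 -1.41000e-01  1.24000e-01  1.07000e-01
  1.34000e-01  1.68000e-01  1.90000e-02  8.88000e-01]
[[-0.4, -0.2], [1.3, 0.1], [1.4, 0.1], [-1.3, -0.3], [-0.3, 0.6], [0.2, 0.3], [-0.5, -0.7], [-2.3, -1.2], [0.2, -3.2], [1.4, -0.4], [-0.9, 1.0], [-0.5, 1.4], [0.3, 1.4], [0.9, -0.8]]
c1 [ 639.6 -131.5   60. ]
c2 [ 617.1 -289.9   60. ]
c3 [ 498.3 -273.    60. ]
c4 [ 520.8 -114.6   60. ]
cap [ 571.7 -182.5  110. ]
piv [ 524.8 -214.2   71. ]
lug [ 512.5 -262.7  105. ]
end [ 629.7 -183.5  110. ]
lugtop proj [617.86346457 479.35855386]
[[-0.    -0.929  0.371]
 [-0.001  0.371  0.929]
 [-1.    -0.    -0.001]]
```

```bash
cat > go.py <<'E'
import sys
from rig import manip
from h import *
s=manip.sense();r=R.from_rotvec(s['ee_rot']).as_matrix();p=np.array(s['tool_pos'])
ang=np.degrees(np.arctan2(r[1,2],r[0,2]))
print('t',round(s['time_s'],2),'pos',p.round(1),'jaw',round(ang,1),'x',r[:,0].round(3),'F',np.round(s['force'],1),'w',round(s['gripper_width'],1),'q',np.round(s['joints'],2))
if len(sys.argv)>3:
    g=np.array(list(map(float,sys.argv[1:4])));print('shift',(r.T@(g-p)).round(1))
    if len(sys.argv)>4:
        print('turn',((-(float(sys.argv[4])-ang)+180)%360-180).round(1))
E
python3 go.py 571.7 -182.5 200 -92
```

```text
t 0.1 pos [231.6 580.2 230.7] jaw 68.2 x [-0.    -0.001 -1.   ] F [ 0.5 -0.6  0.5] w 85.4 q [-1.23  0.42 -0.01  1.61  0.    1.11 -0.05]
shift [  31.4 -598.6 -582.2]
turn 160.2
```

```bash
python3 -m jog '[[0,-40,-40,10,100],[0,-80,-80,20,100],[0,-120,-120,30,100],[0,-160,-160,40,100],[0,-200,-200,50,100]]' 40; python3 go.py 571.7 -182.5 200 -92
```

```text
time_s: 0.72
tool_pos: [343.7, 318.7, 231.2]
ee_rot: [-0.245, 1.557, 0.245]
force: [1.4, 0.2, 0.2]
gripper_width: 85.7
t 0.72 pos [343.7 318.7 231.2] jaw 17.9 x [-0.  0. -1.] F [1.4 0.2 0.2] w 85.7 q [-1.04  0.14  0.24  2.   -0.04  1.02 -0.46]
shift [  31.2 -547.1   62.8]
turn 109.9
```

```bash
python3 -m jog '[[0,-55,6,10,100],[0,-110,12,20,100],[0,-165,18,30,100],[0,-220,25,40,100],[0,-270,30,50,100]]'; python3 go.py 571.7 -182.5 200 -92
```

```text
time_s: 1.35
tool_pos: [456.7, 71.6, 231.4]
ee_rot: [0.439, 1.526, -0.439]
force: [0.1, 0.9, -0.4]
gripper_width: 85.4
t 1.35 pos [456.7  71.6 231.4] jaw -32.1 x [ 0.  0. -1.] F [ 0.1  0.9 -0.4] w 85.4 q [-0.73  0.13  0.55  2.02 -0.08  1.01 -0.7 ]
shift [  31.4 -154.2  232.5]
turn 59.9
```

```bash
python3 -m jog '[[0,-30,45,10,100],[0,-60,90,20,100],[0,-90,135,30,100],[0,-120,180,40,100],[15,-150,225,50,100]]'; python3 go.py 571.7 -182.5 200 -92
```

```text
time_s: 1.98
tool_pos: [569.7, -174.0, 216.7]
ee_rot: [1.107, 1.27, -1.105]
force: [1.3, 1.7, -0.1]
gripper_width: 85.1
t 1.98 pos [ 569.7 -174.   216.7] jaw -82.0 x [ 0.002 -0.    -1.   ] F [ 1.3  1.7 -0.1] w 85.1 q [-0.33  0.47  0.78  1.73 -0.37  1.09 -0.87]
shift [16.7  0.7  8.7]
turn 10.0
```

```bash
python3 -m jog '[[40,1,9,10,100],[75,1,9,10,100],[75,1,9,10,100],[75,1,9,10,100]]'; python3 go.py 571.7 -182.5 75 -92
python3 - <<'E'
from rig import manip
import cv2,numpy as np
for n,(a,b,c0,d) in dict(scene=(130,280,190,380),top=(130,260,220,380)).items():
    c=manip.capture(n);cv2.imwrite(f"pics/{n}1.png",cv2.resize(c["color"][a:b,c0:d,::-1],None,fx=4,fy=4,interpolation=cv2.INTER_CUBIC))
E
```

```text
time_s: 2.48
tool_pos: [571.4, -181.4, 142.7]
ee_rot: [1.232, 1.194, -1.231]
force: [0.7, -0.4, -0.6]
gripper_width: 85.1
t 2.48 pos [ 571.4 -181.4  142.7] jaw -91.7 x [ 0.001 -0.    -1.   ] F [ 0.7 -0.4 -0.6] w 85.1 q [-0.3   0.58  0.76  1.78 -0.47  0.97 -0.95]
shift [67.7  0.3  1.1]
turn 0.3
```

View pics/scene1.png

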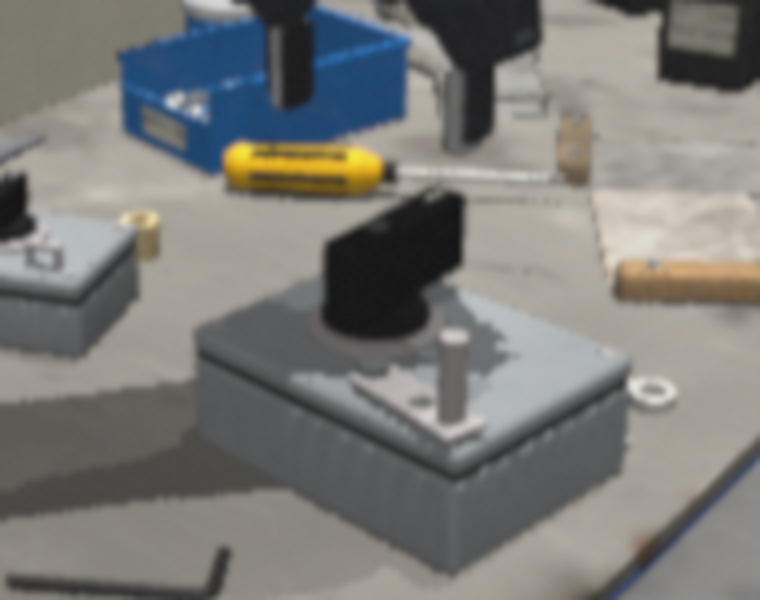

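View pics/top1.png

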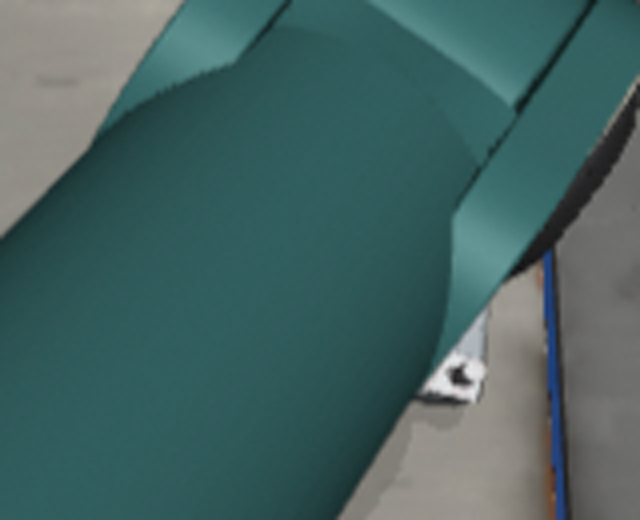

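The fingers, at (290,60) and (468,105) in the scene view, straddle the bar. The arm hides the box in the top view. Descending next, then closing.

```bash
python3 -m jog '[[35,0,1,0,80],[66,0,1,0,60],[66,0,1,0,60],[66,0,1,0,60]]' 40; python3 go.py 571.7 -182.5 75 -92
```

```text
time_s: 3.08
tool_pos: [571.7, -182.6, 77.1]
ee_rot: [1.232, 1.193, -1.231]
force: [0.8, 0.4, 0.4]
gripper_width: 51.3
t 3.08 pos [ 571.7 -182.6   77.1] jaw -91.8 x [ 0.002 -0.    -1.   ] F [0.8 0.4 0.4] w 51.3 q [-0.25  0.67  0.69  1.81 -0.55  0.86 -0.9 ]
shift [ 2.1  0.  -0.1]
turn 0.2
```

```bash
python3 -m jog '[[0,0,0,0,10],[0,0,0,0,10],[0,0,0,0,10],[0,0,0,0,10],[0,0,0,0,10]]' 30; python3 go.py
```

```text
time_s: 3.7
tool_pos: [571.5, -182.1, 76.4]
ee_rot: [1.233, 1.194, -1.23]
force: [-2.5, 3.9, 10.2]
gripper_width: 19.6
t 3.7 pos [ 571.5 -182.1   76.4] jaw -91.7 x [ 0.001  0.    -1.   ] F [-2.5  3.9 10.2] w 19.6 q [-0.25  0.67  0.69  1.81 -0.55  0.86 -0.9 ]
```

```bash
python3 -m jog '[[-2,0,0,0,10],[-2,0,0,-6,10],[-2,0,0,-12,10],[-2,0,0,-18,10],[-2,0,0,-24,10]]'; python3 go.py 571.7 -182.5 77 -6
```

```text
time_s: 4.32
tool_pos: [571.2, -182.2, 76.8]
ee_rot: [0.916, 1.369, -0.916]
force: [9.7, -3.1, -22.0]
gripper_width: 19.8
t 4.33 pos [ 571.2 -182.2   76.8] jaw -67.6 x [ 0.    -0.001 -1.   ] F [  9.7  -3.1 -22. ] w 19.8 q [-0.18  0.63  0.59  1.81 -0.46  0.84 -0.55]
shift [-0.2  0.3  0.5]
turn -61.6
```

```bash
python3 -m jog '[[1,1,0,-5,10],[1,1,0,-11,10],[1,1,0,-17,10],[1,1,0,-23,10],[1,1,0,-29,10]]'; python3 go.py 571.7 -182.5 77 -6
```

```text
time_s: 4.95
tool_pos: [571.5, -182.4, 76.7]
ee_rot: [0.527, 1.506, -0.528]
force: [-1.0, -2.0, -0.7]
gripper_width: 19.4
t 4.95 pos [ 571.5 -182.4   76.7] jaw -38.6 x [-0.    -0.001 -1.   ] F [-1.  -2.  -0.7] w 19.4 q [-0.09  0.6   0.47  1.81 -0.36  0.82 -0.12]
shift [-0.3  0.   0.2]
turn -32.6
```

```bash
python3 -m jog '[[0,0,0,-6,10],[0,0,0,-12,10],[0,0,0,-18,10],[0,0,0,-23,10],[0,0,0,-23,10]]'; python3 go.py 571.7 -182.5 77 -12; python3 -c "
from rig import manip;print(manip.sense()['ft_torque'])"
python3 -m jog '[[0,0,0,-1,10],[0,0,0,-2,10],[0,0,0,-3,10],[0,0,0,-3,10]]';python3 go.py; python3 -c "
from rig import manip;print(manip.sense()['ft_torque'])"
```

```text
time_s: 5.58
tool_pos: [571.7, -182.4, 76.6]
ee_rot: [0.216, 1.56, -0.217]
force: [-1.6, -2.1, 1.4]
gripper_width: 19.2
t 5.58 pos [ 571.7 -182.4   76.6] jaw -15.8 x [ 0.    -0.001 -1.   ] F [-1.6 -2.1  1.4] w 19.2 q [-0.02  0.59  0.37  1.8  -0.28  0.8   0.21]
shift [-0.4 -0.   0. ]
turn -3.8
[-0.62573592  0.36917027  0.06507533]
time_s: 6.08
tool_pos: [571.7, -182.4, 76.6]
ee_rot: [0.175, 1.564, -0.176]
force: [-2.9, -4.0, 3.8]
gripper_width: 19.3
t 6.08 pos [ 571.7 -182.4   76.6] jaw -12.8 x [ 0.    -0.001 -1.   ] F [-2.9 -4.   3.8] w 19.3 q [-0.01  0.58  0.36  1.8  -0.27  0.8   0.26]
[-0.8477719   0.78541734  0.0893583 ]
```

```bash
python3 -m jog '[[0,0,0,-1,10],[0,0,0,-2,10],[0,0,0,-2,10]]';python3 go.py; python3 -c "
from rig import manip;print(manip.sense()['ft_torque'])"
python3 -m jog '[[0,0,0,-1,10],[0,0,0,-2,10],[0,0,0,-2,10]]';python3 go.py; python3 -c "
from rig import manip;print(manip.sense()['ft_torque'])"
```

```text
time_s: 6.45
tool_pos: [571.7, -182.4, 76.6]
ee_rot: [0.148, 1.565, -0.149]
force: [-3.1, -3.2, 5.2]
gripper_width: 19.7
t 6.45 pos [ 571.7 -182.4   76.6] jaw -10.9 x [ 0. -0. -1.] F [-3.1 -3.2  5.2] w 19.7 q [-0.01  0.58  0.35  1.8  -0.26  0.8   0.28]
[-0.84899     0.81362567 -0.87455666]
time_s: 6.82
tool_pos: [571.8, -182.3, 76.6]
ee_rot: [0.122, 1.567, -0.122]
force: [-3.3, -2.0, 7.0]
gripper_width: 19.3
t 6.83 pos [ 571.8 -182.3   76.6] jaw -8.9 x [ 0.  0. -1.] F [-3.3 -2.   7. ] w 19.3 q [ 0.    0.58  0.34  1.8  -0.26  0.8   0.31]
[-0.5528952   0.76800883 -1.842747  ]
```

The torque jump to −1.8 N m shows the handle at its stop. Opening and lifting.

```bash
python3 -m jog '[[0,0,0,0,70],[0,0,0,0,70],[0,0,0,0,70],[0,0,0,0,70],[-20,0,0,0,70]]'; python3 go.py
python3 -m jog '[[-50,0,0,0,70],[-100,0,0,0,70],[-100,62,0,0,70],[-100,124,0,0,70],[-100,186,0,0,70]]'; python3 go.py
python3 - <<'E'
from rig import manip
import cv2,numpy as np
for n,(a,b,c0,d) in dict(scene=(170,270,230,360),top=(150,240,250,360)).items():
    c=manip.capture(n);np.savez(f"pics/{n}2.npz",**c);cv2.imwrite(f"pics/{n}2.png",cv2.resize(c["color"][a:b,c0:d,::-1],None,fx=6,fy=6,interpolation=cv2.INTER_CUBIC))
E
```

```text
time_s: 7.45
tool_pos: [571.0, -181.6, 96.0]
ee_rot: [0.12, 1.57, -0.12]
force: [-0.3, -0.4, -0.7]
gripper_width: 59.9
t 7.45 pos [ 571.  -181.6   96. ] jaw -8.8 x [-0.002  0.    -1.   ] F [-0.3 -0.4 -0.7] w 59.9 q [-0.01  0.55  0.35  1.79 -0.24  0.84  0.3 ]
time_s: 8.07
tool_pos: [600.4, 3.7, 198.1]
ee_rot: [0.121, 1.566, -0.12]
force: [0.3, 0.3, -1.3]
gripper_width: 59.7
t 8.07 pos [600.4   3.7 198.1] jaw -8.8 x [ 0.002  0.    -1.   ] F [ 0.3  0.3 -1.3] w 59.7 q [-0.32  0.42  0.34  1.72 -0.16  1.02 -0.08]
```

View pics/scene2.png

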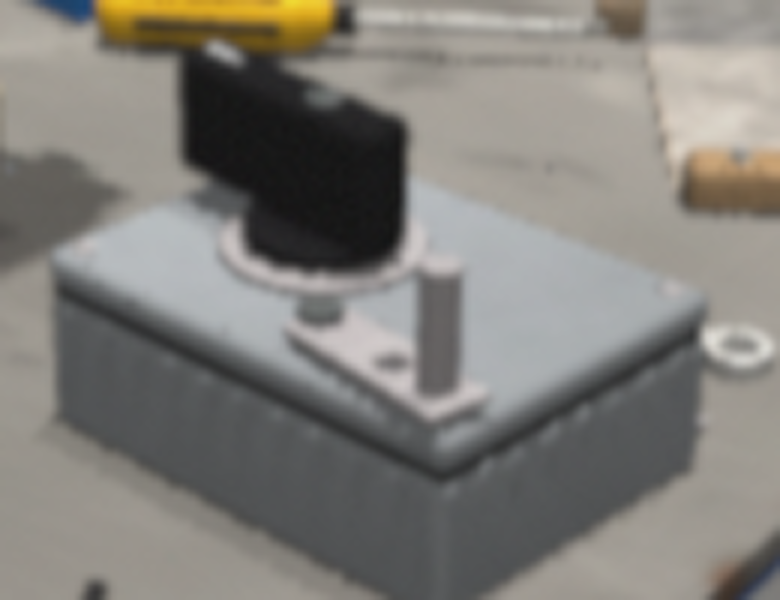

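View pics/top2.png

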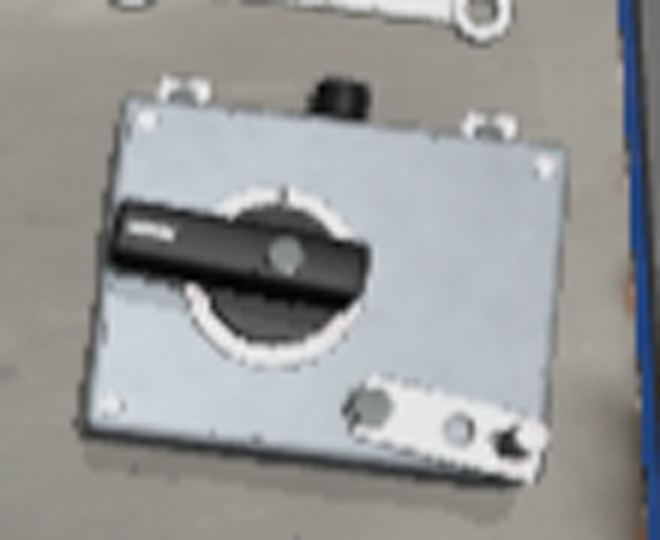

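Handle lies at its off stop: long end to the left at (115,235) in the top view, on the box's +y side. The hasp is still stowed, with pivot at (370,405) and lug near (530,437). Now moving over the lug.

```bash
python3 go.py 512.5 -262.7 160 -14
```

```text
t 8.18 pos [600.8   9.8 197.5] jaw -8.2 x [ 0.001  0.003 -1.   ] F [ 0.2 -0.1 -0.6] w 59.9 q [-0.32  0.42  0.33  1.72 -0.16  1.02 -0.08]
shift [  36.6 -282.5  -48.3]
turn 5.8
```

```bash
python3 -m jog '[[0,-56,-10,2,60],[0,-112,-20,4,60],[0,-168,-30,6,60],[10,-224,-40,6,60],[35,-282,-48,6,60]]'; python3 -m jog '[[0,0,0,0,60],[0,0,0,0,60]]'; python3 go.py 512.5 -262.7 120 -14
python3 - <<'E'
from rig import manip
import cv2,numpy as np
for n,(a,b,c0,d) in dict(scene=(120,270,230,390),top=(130,260,220,380)).items():
    c=manip.capture(n);cv2.imwrite(f"pics/{n}3.png",cv2.resize(c["color"][a:b,c0:d,::-1],None,fx=4,fy=4,interpolation=cv2.INTER_CUBIC))
E
```

```text
time_s: 8.8
tool_pos: [510.1, -270.5, 163.8]
ee_rot: [0.201, 1.558, -0.202]
force: [2.0, -0.2, -0.2]
gripper_width: 51.2
time_s: 9.05
tool_pos: [510.2, -268.5, 162.7]
ee_rot: [0.203, 1.561, -0.202]
force: [0.4, 0.5, -0.2]
gripper_width: 51.0
t 9.05 pos [ 510.2 -268.5  162.7] jaw -14.8 x [ 0.001 -0.    -1.   ] F [ 0.4  0.5 -0.2] w 51.0 q [ 0.09  0.43  0.44  1.81 -0.22  0.94  0.37]
shift [42.7  6.2  0.7]
turn -0.8
```

View pics/scene3.png

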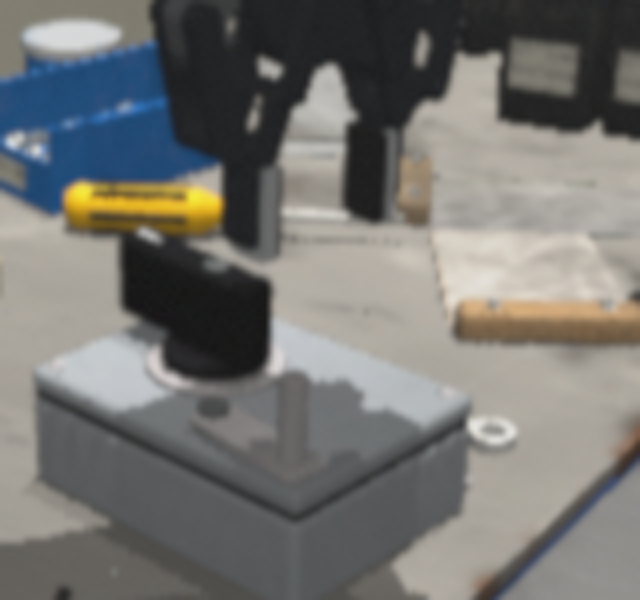

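The open fingers, at (252,250) and (370,215), are about straight above the lug at (292,380). Descending with the 6 mm radial correction.

```bash
python3 -m jog '[[0,6,1,0,60],[40,6,1,0,60],[60,6,1,0,60],[87,6,1,0,60],[87,6,1,0,60]]'; python3 go.py 512.5 -262.7 74 -14
```

```text
time_s: 9.78
tool_pos: [512.1, -261.5, 73.6]
ee_rot: [0.202, 1.564, -0.201]
force: [-0.6, -0.3, -0.1]
gripper_width: 51.4
t 9.78 pos [ 512.1 -261.5   73.6] jaw -14.7 x [-0.003  0.001 -1.   ] F [-0.6 -0.3 -0.1] w 51.4 q [ 0.12  0.56  0.39  1.87 -0.29  0.77  0.41]
shift [-0.4 -1.   0.7]
turn -0.7
```

```bash
python3 -m jog '[[0,0,0,0,8],[0,0,0,0,8],[0,0,0,0,8],[0,0,0,0,8],[0,0,0,0,8]]' 25; python3 go.py 512.5 -262.7 74 -14
python3 - <<'E'
from rig import manip
import cv2,numpy as np
for n,(a,b,c0,d) in dict(scene=(120,270,230,390)).items():
    c=manip.capture(n);cv2.imwrite(f"pics/{n}4.png",cv2.resize(c["color"][a:b,c0:d,::-1],None,fx=4,fy=4,interpolation=cv2.INTER_CUBIC))
E
```

```text
time_s: 10.4
tool_pos: [513.1, -263.0, 75.8]
ee_rot: [0.202, 1.56, -0.202]
force: [-0.7, 1.3, 7.6]
gripper_width: 10.7
t 10.4 pos [ 513.1 -263.    75.8] jaw -14.8 x [ 0.001 -0.    -1.   ] F [-0.7  1.3  7.6] w 10.7 q [ 0.12  0.55  0.39  1.87 -0.29  0.77  0.41]
shift [ 1.8  0.1 -0.7]
turn -0.8
```

View pics/scene4.png

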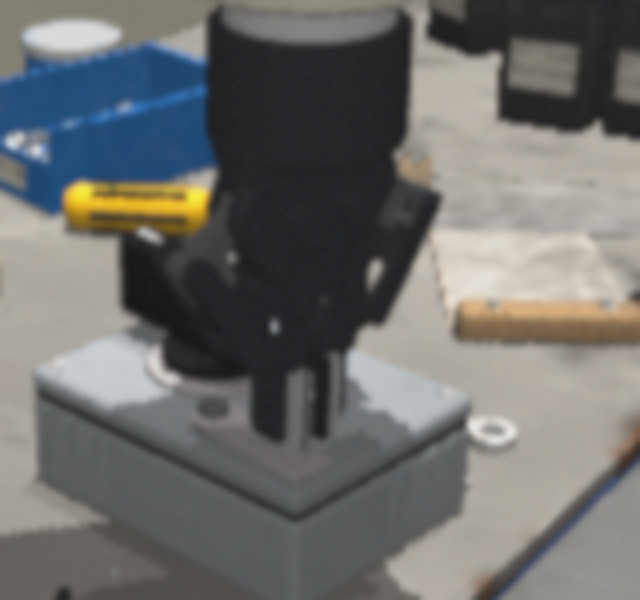

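The lug at (297,410) is between the fingers. Now the arc about the pivot.

```bash
python3 -m jog '[[0,0.2,-3.5,4,8],[-1,0.9,-9.5,11,8],[-1,2.4,-15.5,18,8],[-1,4.7,-21,25,8],[-1,7.6,-26.5,32,8]]'; python3 go.py
```

```text
time_s: 11.08
tool_pos: [488.7, -248.9, 76.1]
ee_rot: [0.641, 1.474, -0.641]
force: [1.3, -1.4, -4.1]
gripper_width: 11.0
t 11.07 pos [ 488.7 -248.9   76.1] jaw -47.0 x [ 0. -0. -1.] F [ 1.3 -1.4 -4.1] w 11.0 q [-0.01  0.54  0.54  1.94 -0.39  0.76 -0.07]
```

```bash
python3 -m jog '[[0,0.8,-8.7,10,8],[0,2.7,-16.3,19,8],[0,5.9,-23.5,28,8],[0,10.1,-30.1,37,8],[0,12.4,-33,41.3,8]]'; python3 go.py
```

```text
time_s: 11.7
tool_pos: [474.8, -216.0, 76.0]
ee_rot: [1.187, 1.224, -1.188]
force: [-4.8, -2.1, -0.3]
gripper_width: 10.9
t 11.7 pos [ 474.8 -216.    76. ] jaw -88.3 x [-0.001  0.    -1.   ] F [-4.8 -2.1 -0.3] w 10.9 q [-0.2   0.55  0.72  2.01 -0.52  0.77 -0.71]
```

```bash
python3 -m jog '[[0,0.1,-2,2,8],[0,0.2,-4,4,8],[0,0.2,-4,4,8]]'; python3 go.py; python3 -m jog '[[0,0,-1,1,8],[0,0,-2,2,8],[0,0,-2,2,8]]'; python3 go.py
```

```text
time_s: 12.08
tool_pos: [474.8, -212.3, 76.0]
ee_rot: [1.236, 1.192, -1.237]
force: [-5.3, -1.1, 2.7]
gripper_width: 11.3
t 12.07 pos [ 474.8 -212.3   76. ] jaw -92.1 x [-0.001  0.    -1.   ] F [-5.3 -1.1  2.7] w 11.3 q [-0.22  0.56  0.74  2.01 -0.54  0.77 -0.77]
time_s: 12.45
tool_pos: [474.9, -210.6, 76.0]
ee_rot: [1.261, 1.175, -1.262]
force: [-4.8, -2.0, 0.7]
gripper_width: 10.9
t 12.45 pos [ 474.9 -210.6   76. ] jaw -94.1 x [-0.001 -0.    -1.   ] F [-4.8 -2.   0.7] w 10.9 q [-0.23  0.56  0.75  2.01 -0.54  0.77 -0.8 ]
```

```bash
python3 -m jog '[[0,0,-1,0,8],[0,0,-2,0,8],[0,0,-2,0,8]]'; python3 go.py; python3 -m jog '[[0,0,-1,0,8],[0,0,-2,0,8],[0,0,-2,0,8]]'; python3 go.py
```

```text
time_s: 12.82
tool_pos: [474.9, -210.3, 76.1]
ee_rot: [1.26, 1.172, -1.264]
force: [-3.6, -14.0, -5.5]
gripper_width: 10.9
t 12.82 pos [ 474.9 -210.3   76.1] jaw -94.2 x [ 0.    -0.003 -1.   ] F [ -3.6 -14.   -5.5] w 10.9 q [-0.24  0.56  0.75  2.02 -0.54  0.77 -0.8 ]
time_s: 13.2
tool_pos: [474.9, -209.9, 76.3]
ee_rot: [1.26, 1.169, -1.265]
force: [-3.5, -24.3, -10.9]
gripper_width: 11.1
t 13.2 pos [ 474.9 -209.9   76.3] jaw -94.2 x [ 0.001 -0.005 -1.   ] F [ -3.5 -24.3 -10.9] w 11.1 q [-0.24  0.56  0.75  2.02 -0.54  0.77 -0.81]
```

The force of 24 N without movement shows the hasp at its stop. I ease off, open and lift.

```bash
python3 -m jog '[[0,0,2,0,8],[0,0,2,0,55],[0,0,2,0,55],[0,0,2,0,55],[0,0,2,0,55]]'; python3 go.py;python3 -m jog '[[-20,0,0,0,55],[-60,0,0,0,55],[-100,0,0,0,55],[-140,0,0,0,55]]';python3 go.py 560 30 215 -94
```

```text
time_s: 13.82
tool_pos: [475.7, -208.0, 75.8]
ee_rot: [1.261, 1.175, -1.261]
force: [0.3, 0.1, 0.2]
gripper_width: 47.2
t 13.82 pos [ 475.7 -208.    75.8] jaw -94.0 x [ 0.  0. -1.] F [0.3 0.1 0.2] w 47.2 q [-0.24  0.56  0.75  2.02 -0.54  0.77 -0.81]
time_s: 14.32
tool_pos: [475.3, -208.4, 218.3]
ee_rot: [1.262, 1.174, -1.261]
force: [0.7, 0.4, -0.4]
gripper_width: 46.8
t 14.32 pos [ 475.3 -208.4  218.3] jaw -94.1 x [ 0.001 -0.    -1.   ] F [ 0.7  0.4 -0.4] w 46.8 q [-0.4   0.35  0.93  1.91 -0.32  1.04 -0.98]
shift [   3.3   67.4 -243.9]
turn -0.1
```

```bash
python3 -m jog '[[0,15,-55,0,55],[0,30,-110,0,55],[0,45,-165,0,55],[0,60,-220,0,55],[0,65,-270,0,55]]'; python3 -m jog '[[0,0,-40,0,55],[0,0,-80,0,55],[0,0,-80,0,55]]';python3 go.py
python3 - <<'E'
from rig import manip
import cv2,numpy as np
for n,(a,b,c0,d) in dict(scene=(150,280,160,360),top=(150,250,160,360)).items():
    c=manip.capture(n);np.savez(f"pics/{n}5.npz",**c);cv2.imwrite(f"pics/{n}5.png",cv2.resize(c["color"][a:b,c0:d,::-1],None,fx=4,fy=4,interpolation=cv2.INTER_CUBIC))
E
```

```text
time_s: 14.95
tool_pos: [560.1, 58.4, 217.2]
ee_rot: [1.261, 1.174, -1.26]
force: [1.2, -0.4, 0.7]
gripper_width: 47.2
time_s: 15.32
tool_pos: [565.0, 139.5, 216.7]
ee_rot: [1.258, 1.177, -1.258]
force: [0.3, -0.3, 0.8]
gripper_width: 46.7
t 15.32 pos [565.  139.5 216.7] jaw -93.8 x [ 0.  0. -1.] F [ 0.3 -0.3  0.8] w 46.7 q [-0.92  0.46  0.82  1.76 -0.38  1.09 -1.6 ]
```

View pics/scene5.png

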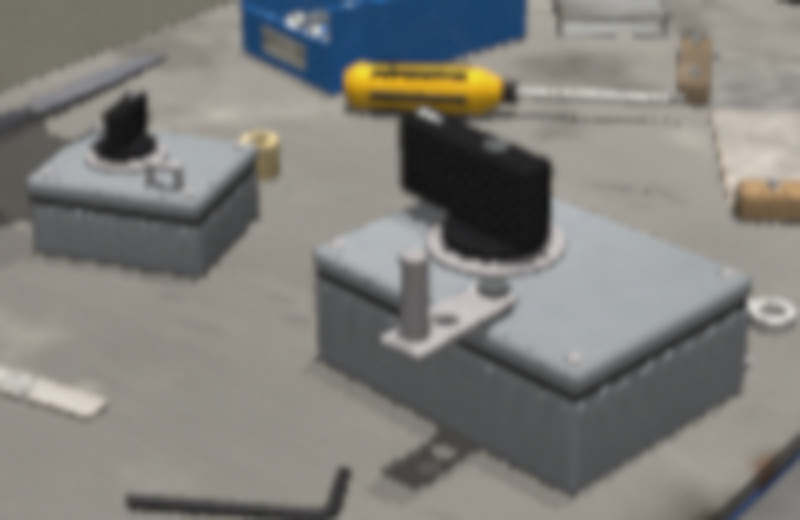

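View pics/top5.png

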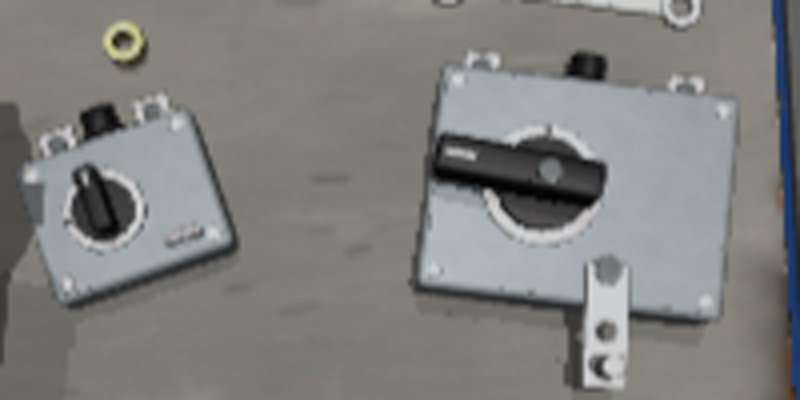

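The handle is off, with its long end to the left at (440,158). The hasp points straight out from (607,268), its hole at (605,330) beyond the box's front edge. The small isolator's handle still points up at (95,200), so it is still on. Handing in.

```bash
python3 -c "
from rig import manip;print(manip.hand_in())"
```

```text
the job is handed in; nothing more can be done
None
```

The lockout is done and handed in at about 15.4 s on the robot's clock, against the 46 s limit. `hand_in()` gives no verdict, so the results below rest on my own checks.

- **Handle:** I gripped the black bar on the larger isolator and turned it anticlockwise until the wrist torque rose to about 1.8 N m. That showed it at its stop, and I released it there.
- **Hasp:** Only after that, I pinched the lug and swung it clockwise about its pivot. It stopped moving under about 24 N, so it was at its stop, and I let go and moved clear.
- **Last pictures:** Both views show the handle off and the hasp straight out over the front edge, with the padlock hole clear of the box. The smaller isolator is still on, and the gripper is well away from everything.
- **Forces:** The largest wrist force I read was about 27 N, against the 120 N limit. I read it only between moves, so a brief higher value in between would not show.

No check failed. There were two small disagreements:
- The lug measured 10.7–11.3 mm between the fingers, against a nominal 12 mm.
- My first estimate of the handle angle was 0.12 rad, where at most 0.1 was stated.

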